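# Empty the model-kit tote and hold the chest lid on balance

## Task

Tip all six loose DNA-model pieces out of the plywood tote into the open wooden chest, and stand the empty tote upright on the table again, clear of the chest. Then grip the chest lid, which leans back on its hinge stops, swing it up to the point where it balances over its hinges, and finish still gripping it there at rest, so that I can screw the loose lid stay back on without the lid dropping either way. Never let the lid drop or slam, and leave the other things on the table where they are.

Things in the scene. Friction and masses are not known exactly. Their poses are not given: they have to be found in the camera images.
- chest_mouth (a point): Centre of the open mouth of the brown wooden kit chest, level with its rim. The chest is fixed, 260 x 190 mm outside, 105 mm high, walls and floor 10 mm thick (opening 240 x 170 mm, green floor). Axes: z up, x along the 260 mm length, +y to the front (free) side; the lid is hinged on the -y side.
- chest_in (a point): Centre of the chest's inside floor, 95 mm below chest_mouth; same axes.
- lid (a joint): Angle of the chest lid, rad: 0 shut; 1.31 its balance point, its weight right over the hinge axis (the lid is deep, so its panel is then 15 degrees short of upright, on the shut side); 2.15 leaning back on its hinge stops, its start. The hinges have almost no friction: let go off balance, it drops shut or falls back. Mass 0.25 to 0.6 kg; the balance angle is always the same.
- lid_hinge (a point): Middle of the lid's hinge axis, on the chest's -y rim, 105 mm above the table; axes as the chest. The lid turns about this x; a growing angle turns y towards z. The lid is 260 mm long, 190 mm from hinges to free edge, 36 mm thick: an 8 mm panel outside, framed all round by boards 10 mm thick and 28 mm deep, hollow on the chest's side.
- lid_edge (a point): Middle of the lid's free edge: on its outer end face, half-way through the 36 mm thickness. Moves with the lid; x along the 260 mm edge, +y out of the edge, away from the hinges, +z towards the lid's outside face. lid_hinge is at (0, -190, -18) mm in these axes. It can be pinched across the 36 mm: one finger on the outside face, one on the frame's inner rim.
- tote: Plywood carrying tote, loose, 0.16 to 0.26 kg: origin under its middle on the bottom. 160 mm long (x), 130 mm wide (y), sides 38 mm high, with a back wall at +x; the floor (6 mm) slopes up gently at the -x end to an open mouth with no wall, over which the pieces slide out when that end is tipped down. z up.
- tote_bar (a point): Centre of the tote's handle bar, 90 mm above the tote's bottom, over its middle: a flat bar along the tote's y, 14 mm thick (x), 24 mm high (z), 114 mm long between two upright side boards that reach 104 mm high. Free under and around it. Axes as the tote.
- tote_lip (a point): Middle of the lip of the tote's open mouth: in the tote's axes 82 mm towards -x from its middle and 18 mm above its bottom.
- jar: Amber specimen jar with black cap, 68 mm wide, 100 mm high; bystander. Origin under its middle.
- pencil_cup: Blue cup of pencils, 72 mm wide, 150 mm high overall; bystander. Origin under its middle.
- mushroom: Red-capped mushroom model on a dark wooden foot, 80 mm wide, 93 mm high; bystander. Origin under its middle.
- notebook: Blue notebook 150 x 210 x 12 mm lying flat; bystander. Origin under its middle.
- magnifier: Hand lens lying flat, 172 mm long, 10 mm high, black handle towards its own -x; bystander. Origin under it, 86 mm from either end, on the table.
- piece1_mid (a point): Centre of a loose red pentagon-like sugar piece 30 mm wide, 14 mm thick, smooth hard plastic, 15 g, starts in the tote. It slides on a slope steeper than about 20 degrees.
- piece2_mid (a point): Centre of a loose purple phosphate piece 30 mm wide, 20 mm high, smooth hard plastic, 15 g, starts in the tote. It slides on a slope steeper than about 20 degrees.
- piece3_mid (a point): Centre of a loose blue oblong base piece 24 x 34 x 12 mm with white pegs, smooth hard plastic, 15 g, starts in the tote. It slides on a slope steeper than about 20 degrees.
- piece4_mid (a point): Centre of a loose green oblong base piece 24 x 34 x 12 mm with white pegs, smooth hard plastic, 15 g, starts in the tote. It slides on a slope steeper than about 20 degrees.
- piece5_mid (a point): Centre of a loose red pentagon-like sugar piece 30 mm wide, 14 mm thick, smooth hard plastic, 15 g, starts in the tote. It slides on a slope steeper than about 20 degrees.
- piece6_mid (a point): Centre of a loose purple phosphate piece 30 mm wide, 20 mm high, smooth hard plastic, 15 g, starts in the tote. It slides on a slope steeper than about 20 degrees.
Mind the look-alikes: they are no part of the job. There is more than one size of the tote; the job needs the larger.

How it is judged (in metres and radians):
On the way, in this order (a step that is already met when the one before it is completed fails the run):
1. all six pieces are in the chest (x of piece1_mid in the frame of chest_in between -0.125 and 0.125 m and y of piece1_mid in the frame of chest_in between -0.09 and 0.09 m and z of piece1_mid in the frame of chest_in between -0.01 and 0.092 m and x of piece2_mid in the frame of chest_in between -0.125 and 0.125 m and y of piece2_mid in the frame of chest_in between -0.09 and 0.09 m and z of piece2_mid in the frame of chest_in between -0.01 and 0.092 m and x of piece3_mid in the frame of chest_in between -0.125 and 0.125 m and y of piece3_mid in the frame of chest_in between -0.09 and 0.09 m and z of piece3_mid in the frame of chest_in between -0.01 and 0.092 m and x of piece4_mid in the frame of chest_in between -0.125 and 0.125 m and y of piece4_mid in the frame of chest_in between -0.09 and 0.09 m and z of piece4_mid in the frame of chest_in between -0.01 and 0.092 m and x of piece5_mid in the frame of chest_in between -0.125 and 0.125 m and y of piece5_mid in the frame of chest_in between -0.09 and 0.09 m and z of piece5_mid in the frame of chest_in between -0.01 and 0.092 m and x of piece6_mid in the frame of chest_in between -0.125 and 0.125 m and y of piece6_mid in the frame of chest_in between -0.09 and 0.09 m and z of piece6_mid in the frame of chest_in between -0.01 and 0.092 m), for 0.3 s.
2. the tote stands upright on the table, let go, clear of the chest (angle between tote's own z axis and vertical below 0.08 rad and height (world z) of tote below 0.012 m and contact force between tote and the fingers below 0.05 N and contact force between tote and chest below 0.05 N and linear speed of tote below 0.02 m/s), for 0.2 s.
At the end, for the whole second after the job is handed in: All six pieces lie inside the chest; the tote stands upright on the table (within 5 degrees), let go and not touching the chest; the lid is gripped by the fingers (over 1.5 N) at joint value 1.31 within 0.07 rad (4 degrees), at rest (under 0.05 rad/s) and not touching the tote (all of step 1 and all of step 2 and value of joint lid between 1.241 and 1.381 rad and velocity of joint lid between -0.05 and 0.05 rad/s and contact force between lid and the fingers above 1.5 N and contact force between lid and tote below 0.05 N); the arm keeps its last pose, push and grip.
It fails at once if the lid drops or slams (turns faster than 2.5 rad/s) (velocity of joint lid above 2.5 rad/s or velocity of joint lid below -2.5 rad/s).
It fails at once if a bystander is moved more than 30 mm or knocked over (distance of any of jar, pencil_cup, mushroom, notebook, magnifier from where it was at the start of the episode above 0.03 m or angle between any of jar, pencil_cup, mushroom, notebook, magnifier's own z axis and vertical above 0.4 rad).
It also fails if it takes over 72 s, if anything falls off the work surface, if the arm or the gripper's body presses on something with over 40 N, if the wrist force passes 120 N, or if a joint passes its speed limit or range.

## Robot

A 7-joint arm with a two-finger parallel gripper is mounted at the origin on the work surface. World frame = base frame: x ahead of the robot, y to its left, z up, the work surface at z = 0. Lengths are in m, angles in degrees, forces in N, time in s.
With the tool pointing down it reaches from about 0.4 to 0.85 m from the base axis. Payload 4.5 kg.
Tool frame: the origin (TCP) lies midway between the tips of the shut fingers; the grasp point (between the pads) lies 19 mm behind it (ctrl.pinch_z is the distance from the TCP to the grasp point, in m); z points along the fingers, x is the direction in which the jaws open and shut, and the axes are right-handed (so a half turn about z gives the same grasp; the last joint's range is limited). The gripper opens to 85 mm and grips with 20 to 120 N. Pads are 22 mm wide; open, the fingers measure 114 mm over their backs; the gripper's body (76 mm by 85 mm) begins 54 mm behind the grasp point. The pads swing forward as they close: fully open they stand 13 mm farther back than shut.
Start: joints at [-69.798, 39.483, -11.15, 89.685, 9.013, 51.709, -12.324], TCP at [0.196, 0.594, 0.231] pointing down, gripper open.
Joint ranges: [-172.22, 172.22], [-26.19, 119.32], [-84.43, 86.54], [7.71, 146.69], [-57.33, 237.33], [2.42, 119.75], [-152.13, 152.13]. Speed limits (degrees/s): [147.25, 147.25, 180, 180, 180, 180, 180].

## Interface

Orientations are given as [roll, pitch, yaw] about the fixed x, y, z axes, in that order (R = Rz(yaw) Ry(pitch) Rx(roll)).
In Python, from station import ctrl, viewer gives the robot as it stands. The module is installed in compiled form; this text tells all that it offers.
- The arm moves only by the tool step_arm, never from a script. Its argument "plan" is text: rows parted by semicolons, each of 4 numbers parted by spaces: the shift along the world's x, y, z in m, then the turn about the world's z in rad. In form: x y z twist; .... A call has 1 to 8 rows; each row shifts and turns the commanded pose from where the row before left it; what a row does not reach is not made up. A row lasts 1/8 s, in which the tool goes at most 62.5 mm and 10.7 degrees, less where a joint would pass 70% of its speed; a pose out of reach is approached as far as the arm can. A call with a gripper value outside its range is refused whole. "jaw" is the finger opening in m, from 0 to 0.0854, set as the call begins (left out, the last holds). The fingers move at their own pace and stop on an object; "force" is the grip in N (left out, the last holds). Time passes only in rows, so rows that do not move let the fingers close. It gives the time, the measured TCP pose, the force and the opening at its end, in the units of the state.
- ctrl.sense(): the state, without advancing time (a new reading comes with each control period).
- viewer.snapshot(name): name is "scene" or "side" or "wrist"; returns (picture, depth): 420x560x3 uint8, red, green, blue; 420x560 float32, m along the optical axis (not along the pixel's ray), 0 where there is no reading.
- viewer.camera_info(name): a dict with "K" (3x3 intrinsics, pixels), "distortion" ([k1, k2, p1, p2, k3] as OpenCV has them; the pictures are not rectified), "rvec" (rotation vector, rad) and "tvec" (3), from world to camera coordinates, as OpenCV has them; the wrist camera has in their place "hand_eye" (4x4, takes a point from camera to tool coordinates, whose origin is the TCP and whose axes are the tool frame's). Camera axes: x right, y down, z forward; pixel columns grow to the right and rows downward; lengths in m; the calibration is good to about 2 mm. A picture is of the moment at which its call begins: read the wrist's pose just before it. camera_info takes no time and is no camera call.
- ctrl.finish_job(): hands the job in, once; it reports no verdict.
Trained networks look in the newest picture that a camera, given by its name, has taken for a name from the list of things; names that differ only in an ending like _2 or _b are one class to them, and where a whole thing is asked for, a point or a joint stands for the part that bears it (a point fixed in the world has none). Each returns a list of dicts, best first, with "score" (0 to 1); they miss things now and then, are a little off and sometimes report something else, mostly with a low value. They report only what shows in the picture. A call takes as long as a camera call. They do not tell look-alikes from the thing itself.
- viewer.look_for(camera, name): "at" ([x, y, z] in m, in the coordinates of the camera as it stood for that picture, good to about 4 mm: the middle of the surface that is visible of it).
The state is a dict: "time_s": time; "joint_positions": joint angles; "qd": joint speeds; "joint_torque": joint torques, N m; "position": TCP position; "ee_rot": TCP orientation; "ft_force": force on the tool from outside, world axes, zero at the start; "ft_torque": the same for the moment, N m; "gripper_width": opening from 0.0 (shut) to 1.0 (fully open).
Only numpy, scipy, OpenCV 4.12 (cv2) and the standard library are available. Lean on these libraries where they do the work, as an engineer would, in place of code of your own. Each camera call takes 0.05 s, during which the arm holds its last target. There are 200 camera calls.

## Working session

There is one attempt and no reset: what is moved stays moved. The work goes in short steps, Python scripts to look and compute and a tool call to move; the robot and the scene stay as the last step left them, time stands still between calls to the robot, and variables do not carry over. Pictures are saved under pics/ and viewed, about 8 in all and at most 12, crops included, and the job is handed in when it is done.

Besides the shell and the picture viewer there is one more tool, called by a JSON object that holds its "fn" and its "kwargs". step_arm: Moves the arm, as the interface text tells. Its arguments: {"type":"object","properties":{"plan":{"type":"string"},"jaw":{"type":"number"},"force":{"type":"number"}},"required":["plan"]}

```bash
mkdir -p pics; cat > h.py <<'E'
import numpy as np, cv2
from station import ctrl, viewer
def R_tool(s):
    r,p,y=np.radians(s["ee_rot"]) 
    return cv2.Rodrigues(np.array([0,0,y]))[0]@cv2.Rodrigues(np.array([0,p,0]))[0]@cv2.Rodrigues(np.array([r,0,0]))[0]
def cam(name):
    s=ctrl.sense(); c=viewer.camera_info(name)
    if "hand_eye" in c:
        H=np.array(c["hand_eye"]); T=np.eye(4); T[:3,:3]=R_tool(s); T[:3,3]=s["position"]; T=T@H
    else:
        T=np.eye(4); R=cv2.Rodrigues(np.array(c["rvec"]))[0]; T[:3,:3]=R.T; T[:3,3]=-R.T@np.array(c["tvec"]).ravel()
    return T,np.array(c["K"]),np.array(c["distortion"])
def snap(name,fn=None):
    T,K,D=cam(name); p,d=viewer.snapshot(name)
    if fn: cv2.imwrite("pics/"+fn+".png",p[:,:,::-1])
    h,w=d.shape; u,v=np.meshgrid(np.arange(w),np.arange(h))
    xy=cv2.undistortPoints(np.stack([u,v],-1).reshape(-1,1,2).astype(np.float64),K,D).reshape(h,w,2)
    P=np.concatenate([xy*d[...,None],d[...,None]],-1)@T[:3,:3].T+T[:3,3]
    P[d==0]=np.nan
    return p,P,T
def look(name,thing,T):
    return [(round(r["score"],2),np.round(T[:3,:3]@np.array(r["at"])+T[:3,3],3).tolist()) for r in viewer.look_for(name,thing)]
E
python3 - <<'E'
from h import *
print(ctrl.sense())
for n in ["scene","side"]:
    p,P,T=snap(n,n); np.savez("pics/"+n,p=p,P=P)
    print(n,"cam at",T[:3,3],"fwd",T[:3,2])
    for t in ["tote","chest_mouth","lid","lid_edge","tote_bar","jar","pencil_cup","mushroom","notebook","magnifier"]: print(t,look(n,t,T))
a=cv2.imread("pics/scene.png")
E
```

```text
{'time_s': 0.0, 'joint_positions': array([-69.79860633,  39.53371586, -11.14505487,  89.74857972,
         9.01368267,  51.70864593, -12.32424651]), 'qd': array([-0.0842917 , -0.08123235, -0.06857443,  0.01732993,  0.06829002,
       -0.00041104, -0.01275467]), 'joint_torque': array([-5.59865020e-04, -5.39601159e+01, -1.26645036e+00, -1.58544928e+01,
        9.18960432e-03,  9.40427795e-03, -3.15401917e-05]), 'position': array([0.19571957, 0.59284908, 0.23046111]), 'ee_rot': array([1.79991411e+02, 1.08561441e-01, 7.17413883e+01]), 'ft_force': array([-1.34997151,  0.45439701, -0.60591563]), 'ft_torque': array([-0.00280705,  0.02461044, -0.05736611]), 'gripper_width': 0.9996765293729626}
scene cam at [1.14866087 0.1661278  0.93552203] fwd [-0.59263759 -0.11263236 -0.79755542]
tote [(0.81, [0.389, 0.055, 0.018]), (0.76, [0.533, 0.249, 0.025])]
chest_mouth [(0.8, [0.571, -0.219, 0.102])]
lid [(0.89, [0.575, -0.3, 0.176])]
lid_edge [(0.62, [0.577, -0.299, 0.174])]
tote_bar [(0.85, [0.528, 0.243, 0.027]), (0.85, [0.388, 0.059, 0.018]), (0.66, [0.283, 0.325, 0.015])]
jar [(0.86, [0.807, -0.
[... 189 characters left out ...]
at [0.30071507 0.73647569 0.7352637 ] fwd [ 0.25080578 -0.72336078 -0.64330836]
tote [(0.83, [0.382, 0.069, 0.011]), (0.78, [0.512, 0.251, 0.03])]
chest_mouth [(0.92, [0.562, -0.221, 0.101])]
lid [(0.86, [0.563, -0.305, 0.172])]
lid_edge [(0.93, [0.561, -0.302, 0.171])]
tote_bar [(0.86, [0.507, 0.249, 0.027]), (0.8, [0.38, 0.069, 0.016]), (0.31, [0.778, -0.02, 0.065])]
jar [(0.63, [0.777, -0.019, 0.064])]
pencil_cup [(0.94, [0.738, 0.284, 0.068]), (0.2, [0.777, -0.021, 0.064])]
mushroom [(0.76, [0.775, 0.152, 0.068]), (0.53, [0.578, 0.226, 0.011])]
notebook [(0.95, [0.271, 0.332, 0.012]), (0.35, [0.564, -0.218, 0.103])]
magnifier [(0.9, [0.312, -0.255, 0.01]), (0.25, [0.562, -0.302, 0.175])]
```

View pics/scene.png

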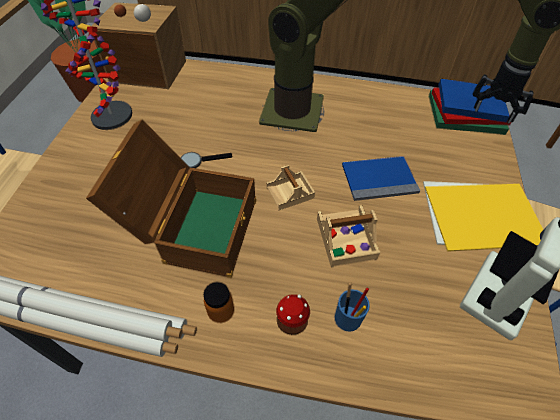

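View pics/side.png

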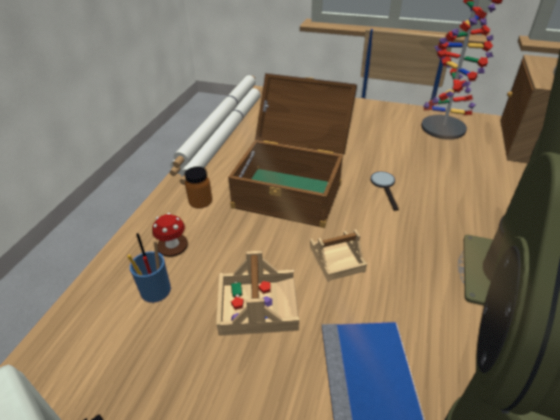

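```bash
python3 - <<'E'
from h import *
A=np.load("pics/scene.npz");B=np.load("pics/side.npz")
a=cv2.resize(A["p"][190:280,300:400],(440,396),interpolation=3);b=cv2.resize(B["p"][245:345,205:310],(350,333),interpolation=3)
o=np.zeros((396,800,3),np.uint8);o[:,:440]=a;o[:333,445:795]=b;cv2.imwrite("pics/crop1.png",o[:,:,::-1])
for N,Z in (("scene",A),("side",B)):
    P=Z["P"].reshape(-1,3);P=P[~np.isnan(P[:,0])]
    c=P[(abs(P[:,0]-.565)<.2)&(abs(P[:,1]+.21)<.17)&(abs(P[:,2]-.103)<.006)]
    print(N,"chest",cv2.minAreaRect(c[:,:2].astype(np.float32)))
    t=P[(abs(P[:,0]-.52)<.13)&(abs(P[:,1]-.25)<.12)]
    top=t[(t[:,2]>.085)&(t[:,2]<.12)]
    print("bar n",len(top),"mean",top.mean(0),cv2.minAreaRect(top[:,:2].astype(np.float32)), "z",np.percentile(top[:,2],[5,50,95]))
    w=t[(t[:,2]>.015)&(t[:,2]<.05)]
    print("tote",cv2.minAreaRect(w[:,:2].astype(np.float32)))
    l=P[(abs(P[:,0]-.565)<.2)&(P[:,1]<-.2)&(P[:,1]>-.5)&(P[:,2]>.12)]
    i=l[:,2].argsort()[-40:]; print("lid top",l[i].mean(0), "x range",np.percentile(l[:,0],[1,99]),"yz ext",np.percentile(l[:,1],[1,99]))
E
```

```text
scene chest ((0.5982048511505127, -0.1516764611005783), (0.2287108600139618, 0.3242117464542389), 88.26347351074219)
bar n 443 mean [0.52592574 0.2437082  0.09883757] ((0.5228577256202698, 0.2437317967414856), (0.03556559234857559, 0.12926745414733887), 21.61119270324707) z [0.08673294 0.10139022 0.10559163]
tote ((0.4857402443885803, 0.23019877076148987), (0.24281162023544312, 0.13247446715831757), 20.510364532470703)
lid top [ 0.58775259 -0.3308145   0.266067  ] x range [0.43809924 0.69712183] yz ext [-0.35533637 -0.24539213]
side chest ((0.5993570685386658, -0.15356940031051636), (0.23068810999393463, 0.32389557361602783), 88.81524658203125)
bar n 589 mean [0.51769054 0.25175864 0.09909615] ((0.5207327604293823, 0.24461737275123596), (0.03384554386138916, 0.13190311193466187), 21.25759506225586) z [0.08823106 0.1005503  0.10338142]
tote ((0.4826187193393707, 0.2298296093940735), (0.24044367671012878, 0.13384929299354553), 21.394115447998047)
lid top [ 0.55951516 -0.32993911  0.26335017] x range [0.43514424 0.69298343] yz ext [-0.34932744 -0.24776664]
```

View pics/crop1.png

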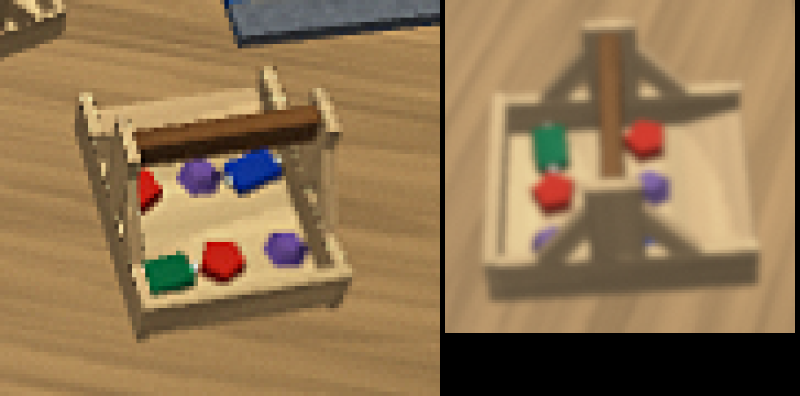

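```bash
python3 - <<'E'
from h import *
for N in ("scene","side"):
    P=np.load("pics/%s.npz"%N)["P"].reshape(-1,3);P=P[~np.isnan(P[:,0])]
    c=P[(P[:,0]>.4)&(P[:,0]<.74)&(P[:,1]>-.36)&(P[:,1]<-.06)&(abs(P[:,2]-.104)<.004)]
    if N=="scene": pass
    im=np.zeros((180,200),np.uint8); q=((c[:,:2]-[.4,-.4])/.002).astype(int); im[q[:,1].clip(0,179),q[:,0].clip(0,199)]=255
    im=cv2.morphologyEx(im,cv2.MORPH_CLOSE,np.ones((5,5)))
    n,lab,st,ce=cv2.connectedComponentsWithStats(im); k=1+st[1:,4].argmax()
    ys,xs=np.nonzero(lab==k); r=cv2.minAreaRect(np.stack([xs,ys],1).astype(np.float32)); print(N,"rim",np.array(r[0])*.002+[.4,-.4],np.array(r[1])*.002,r[2])
    f=P[(P[:,0]>.4)&(P[:,0]<.72)&(P[:,1]>-.17)&(P[:,1]<-.06)&(P[:,2]>.03)&(P[:,2]<.09)]
    v=cv2.fitLine(f[:,:2].astype(np.float32),cv2.DIST_HUBER,0,.01,.01).ravel(); print("front",len(f),v,np.degrees(np.arctan2(v[1],v[0])),np.percentile(f[:,0],[1,99]))
    # floor
    g=P[(abs(P[:,0]-.56)<.1)&(abs(P[:,1]+.2)<.1)&(abs(P[:,2]-.01)<.006)]; print("floor",len(g),g.mean(0))
    l=P[(P[:,0]>.42)&(P[:,0]<.72)&(P[:,1]<-.24)&(P[:,1]>-.45)&(P[:,2]>.14)]
    top=l[l[:,2]>.255]; print("lidtop",cv2.minAreaRect(top[:,:2].astype(np.float32)),top[:,2].max())
p=np.load("pics/side.npz")["p"]; cv2.imwrite("pics/x.png",p)
E
```

```text
scene rim [ 0.56747305 -0.16249927] [0.20808618 0.26449799] 88.45184326171875
front 930 [ 0.99994916  0.01008336  0.5672185  -0.11416617] 0.5777434 [0.44618006 0.70172658]
floor 2057 [ 0.55358682 -0.15782609  0.01211818]
lidtop ((0.5648914575576782, -0.3352169096469879), (0.026381881907582283, 0.26256439089775085), 88.97685241699219) 0.26792726787937626
side rim [ 0.566 -0.151] [0.178 0.264] 90.0
front 327 [ 0.9970597  -0.07662898  0.5631964  -0.12477062] -4.394825 [0.43726523 0.69014435]
floor 855 [ 0.5636213  -0.1920812   0.01051953]
lidtop ((0.5658437013626099, -0.3295925259590149), (0.015374631620943546, 0.2581855058670044), 88.75978088378906) 0.26549854500673575
```

Candidates: the larger tote with the pieces at scene px (348,235); the small empty tote at (290,188). The crop shows the larger one holds all six pieces, with its back wall away from the robot and its mouth towards it. I choose (348,235), bar at about (0.522, 0.244), yaw 21°.

{"fn": "step_arm", "kwargs": {"plan": "0.041 -0.044 0 -0.11;0.041 -0.044 0 -0.11;0.041 -0.044 0 -0.11;0.041 -0.044 0 -0.11;0.041 -0.044 0 -0.11;0.041 -0.044 0 -0.11;0.04 -0.043 0 -0.11;0.04 -0.043 0 -0.11", "jaw": 0.0854, "force": 60}}

```text
time_s: 2.1
position: [0.5231, 0.2422, 0.2316]
ee_rot: [-180.0, -0.0, 21.1]
ft_force: [1.1, 0.8, -0.3]
gripper_width: 1.001
```

```bash
python3 - <<'E'
from h import *
s=ctrl.sense();print(s["position"],s["ee_rot"],s["joint_positions"],s["time_s"])
p,P,T=snap("wrist","w1")
P=P.reshape(-1,3);P=P[~np.isnan(P[:,0])]
t=P[(abs(P[:,0]-.52)<.13)&(abs(P[:,1]-.25)<.12)]
top=t[(t[:,2]>.09)&(t[:,2]<.115)]
print(len(top),top.mean(0),cv2.minAreaRect(top[:,:2].astype(np.float32)))
print(look("wrist","tote_bar",T))
E
```

```text
[0.52314398 0.24222771 0.23156593] [-1.79977746e+02 -4.33136883e-02  2.11197341e+01] [-29.63656946  35.51801658   0.36898762  98.71505946  -0.3215293
  45.72188684  -7.9921988 ] 2.1
3349 [0.51935437 0.24581344 0.10350904] ((0.5200952887535095, 0.24401597678661346), (0.03391934186220169, 0.12927433848381042), 21.43251609802246)
[(0.96, [0.519, 0.236, 0.019]), (0.28, [0.548, 0.296, 0.027])]
```

View pics/w1.png

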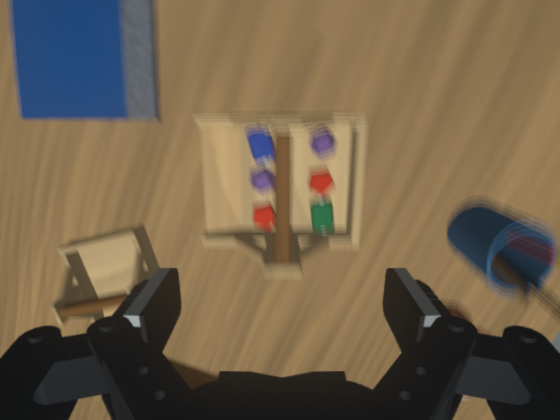

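The wrist picture shows the bar centred between the fingers at column 283, rows 135–265, with the mouth at the left. I go straight down to it.

{"fn": "step_arm", "kwargs": {"plan": "-0.003 0.002 -0.04 0.005;0 0 -0.04 0;0 0 -0.04 0;0 0 -0.025 0;0 0 -0.014 0;0 0 0 0"}}

```text
time_s: 2.95
position: [0.5186, 0.2455, 0.0718]
ee_rot: [180.0, 0.1, 21.6]
ft_force: [0.4, -0.7, 0.0]
gripper_width: 1.002
```

{"fn": "step_arm", "kwargs": {"plan": "0 0 0 0;0 0 0 0;0 0 0 0;0 0 0 0;0 0 0.015 0;0 0 0.02 0", "jaw": 0.0, "force": 80}}

```text
time_s: 3.7
position: [0.5181, 0.2451, 0.1076]
ee_rot: [180.0, 0.1, 21.6]
ft_force: [0.2, 0.7, -2.7]
gripper_width: 0.151
```

{"fn": "step_arm", "kwargs": {"plan": "0 0 0.02 0;0 0 0.03 0.05;0.003 -0.01 0.03 0.1;0.004 -0.02 0.014 0.1;0.004 -0.03 0 0.1;0.004 -0.03 0 0.1;0.005 -0.03 0 0.1;0.005 -0.03 0 0.1"}}

```text
time_s: 4.7
position: [0.5434, 0.0941, 0.2017]
ee_rot: [-180.0, 0.1, 59.0]
ft_force: [1.0, -0.2, -3.1]
gripper_width: 0.149
```

{"fn": "step_arm", "kwargs": {"plan": "0.005 -0.03 0 0.1;0.005 -0.03 0 0.1;0.004 -0.03 0 0.1;0.004 -0.03 0 0.1;0.003 -0.025 0 0.1;0.002 -0.02 0 0.026;0 -0.01 0 0;0 0 0 0"}}

```text
time_s: 5.7
position: [0.5664, -0.0801, 0.2014]
ee_rot: [-180.0, 0.0, 88.9]
ft_force: [0.5, -0.2, -3.2]
gripper_width: 0.148
```

```bash
python3 - <<'E'
from h import *
s=ctrl.sense();print(s["position"],s["ee_rot"],s["joint_positions"],s["time_s"])
p,P,T=snap("side")
p2,P2,T2=snap("scene")
o=np.hstack([p[40:340,130:480],p2[90:390,50:400]]);cv2.imwrite("pics/c2.png",o[:,:,::-1])
E
```

```text
[ 0.56642952 -0.08011547  0.20143194] [-1.79969270e+02  2.79989457e-02  8.88838512e+01] [ 17.01278351  38.81807242 -23.12510219 100.4824167   20.44549803
  44.91550156  72.69582184] 5.7
```

View pics/c2.png

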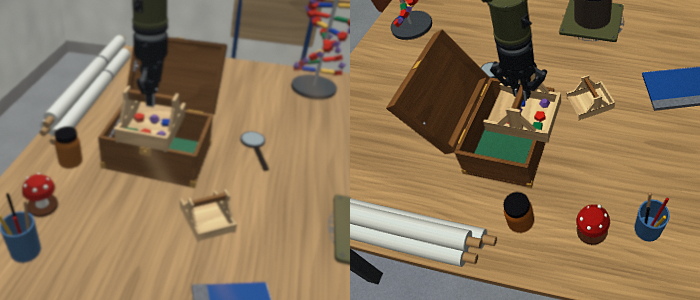

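The side and scene views show the tote over the front part of the chest, the pieces still in it and the mouth to the back. I lower it onto the front rim, loosen the fingers and tip it about the rim.

{"fn": "step_arm", "kwargs": {"plan": "0 -0.015 -0.008 0;0 -0.01 -0.008 0;0 0 -0.006 0;0 0 -0.003 0;0 0 0 0"}}

```text
time_s: 6.42
position: [0.5665, -0.1062, 0.1778]
ee_rot: [-180.0, 0.2, 88.9]
ft_force: [-4.6, -4.7, 11.0]
gripper_width: 0.153
```

{"fn": "step_arm", "kwargs": {"plan": "0 0 0 0;0 -0.008 -0.004 0;0 -0.007 -0.004 0;0 -0.007 -0.005 0;0 0 0 0", "jaw": 0.019, "force": 20}}

```text
time_s: 7.05
position: [0.5667, -0.127, 0.1628]
ee_rot: [-180.0, -0.0, 88.9]
ft_force: [-1.1, -1.0, 0.6]
gripper_width: 0.223
```

{"fn": "step_arm", "kwargs": {"plan": "0 -0.006 -0.006 0;0 -0.006 -0.006 0;0 -0.006 -0.006 0;0 0 0 0", "jaw": 0.024}}

```text
time_s: 7.55
position: [0.5663, -0.1461, 0.1446]
ee_rot: [-179.9, 0.1, 88.9]
ft_force: [-0.6, -4.5, -0.6]
gripper_width: 0.285
```

```bash
python3 - <<'E'
from h import *
p,P,T=snap("side")
p2,P2,T2=snap("scene")
o=np.hstack([p[80:280,200:400],p2[130:330,140:340]]);cv2.imwrite("pics/c3.png",cv2.resize(o,(800,400))[:,:,::-1])
E
```

```text
(no output)
```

View pics/c3.png

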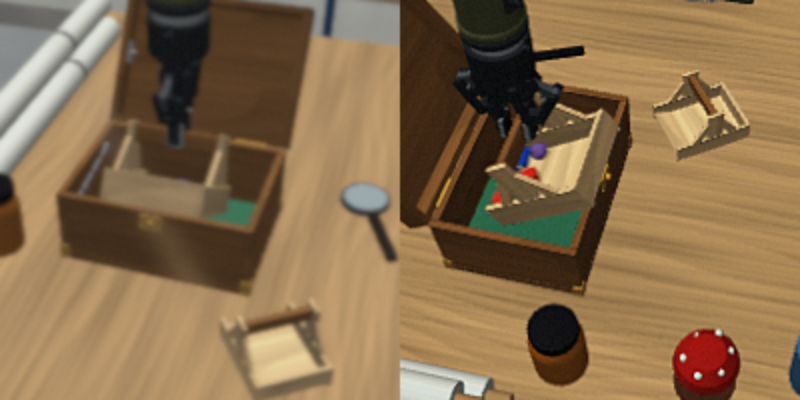

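The tote is tipped about 30° and the pieces are sliding to the mouth (right view, near px (530,160)). I tip it further.

{"fn": "step_arm", "kwargs": {"plan": "0 -0.005 -0.006 0;0 -0.005 -0.008 0;0 -0.004 -0.006 0;0 0 0 0;0 0 0 0;0 0 0 0", "jaw": 0.03}}

```text
time_s: 8.4
position: [0.5668, -0.1581, 0.1253]
ee_rot: [-180.0, -0.0, 89.0]
ft_force: [-0.4, 0.6, 0.3]
gripper_width: 0.348
```

```bash
python3 - <<'E'
from h import *
p,P,T=snap("side")
p2,P2,T2=snap("scene")
np.savez("pics/tip",P=P,P2=P2,p=p,p2=p2)
o=np.hstack([p[80:280,200:400],p2[130:330,140:340]]);cv2.imwrite("pics/c4.png",cv2.resize(o,(800,400),interpolation=2)[:,:,::-1])
E
```

```text
(no output)
```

View pics/c4.png

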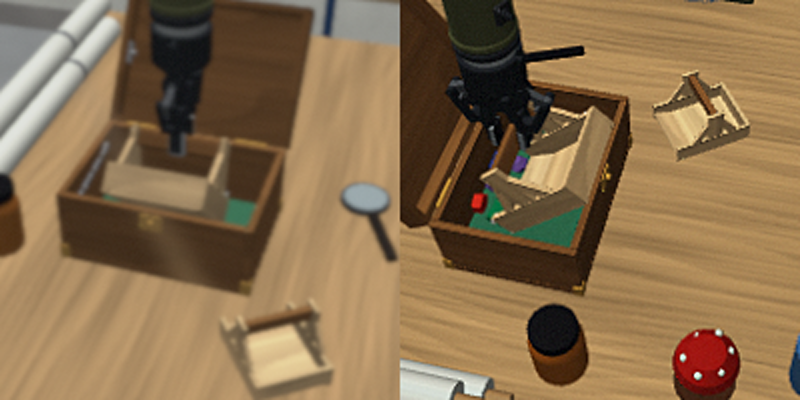

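{"fn": "step_arm", "kwargs": {"plan": "0 -0.004 -0.004 0;0 0.006 0.002 0;0 -0.006 -0.002 0;0 0.006 0.002 0;0 -0.002 0.002 0;0 0 0 0"}}

```text
time_s: 9.25
position: [0.567, -0.1587, 0.1256]
ee_rot: [180.0, 0.0, 89.0]
ft_force: [0.5, 1.3, 0.4]
gripper_width: 0.349
```

{"fn": "step_arm", "kwargs": {"plan": "0 0.004 0.005 0;0 0.005 0.008 0;0 0.005 0.007 0;0 0.006 0.006 0;0 0.006 0.006 0;0 0.006 0.006 0;0 0 0 0", "jaw": 0.024, "force": 30}}

```text
time_s: 10.12
position: [0.5674, -0.1256, 0.1639]
ee_rot: [179.9, -0.0, 89.1]
ft_force: [-0.1, -0.1, -2.5]
gripper_width: 0.287
```

{"fn": "step_arm", "kwargs": {"plan": "0 0.007 0.005 0;0 0.007 0.005 0;0 0.008 0.005 0;0 0 0 0;0 0 0 0;0 0 0 0", "jaw": 0.0, "force": 60}}

```text
time_s: 10.88
position: [0.5667, -0.105, 0.1781]
ee_rot: [-180.0, 0.0, 88.9]
ft_force: [-0.1, 0.1, -1.9]
gripper_width: 0.263
```

```bash
python3 - <<'E'
from h import *
s=ctrl.sense();print(s["position"],s["gripper_width"],s["ft_force"])
p,P,T=snap("side")
p2,P2,T2=snap("scene")
o=np.hstack([p[80:280,200:400],p2[130:330,140:340]]);cv2.imwrite("pics/c5.png",cv2.resize(o,(800,400),interpolation=2)[:,:,::-1])
E
```

```text
[ 0.56667066 -0.10496595  0.1780864 ] 0.2630238895023182 [-0.1007327   0.08971482 -1.91207847]
```

View pics/c5.png

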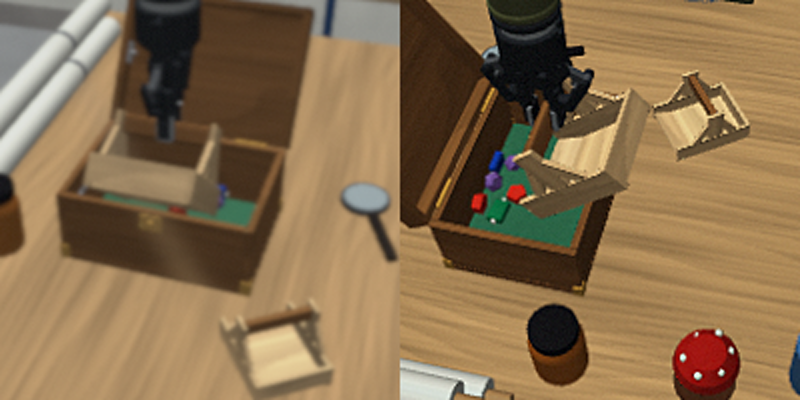

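All six pieces (blue, two purple, two red, green) lie on the green floor, right view near px (470–520, 155–210). The tote is empty but still held tilted about 30°. I carry it out and press it level on the table.

{"fn": "step_arm", "kwargs": {"plan": "0 0 0.02 0;0 0 0.035 0;0 0.01 0.025 0;0 0.03 0 0;0 0.05 0 0;0 0.05 0 0;0 0.05 0 0;0 0.045 0 0"}}

```text
time_s: 11.98
position: [0.5665, 0.1323, 0.2582]
ee_rot: [-180.0, -0.0, 89.0]
ft_force: [0.5, -0.6, -2.2]
gripper_width: 0.258
```

{"fn": "step_arm", "kwargs": {"plan": "-0.006 0.03 -0.03 0;0 0 -0.05 0;0 0 -0.04 0;0 0 -0.02 0;0 0 -0.01 0;0 0 0 0"}}

```text
time_s: 12.72
position: [0.5603, 0.1713, 0.1131]
ee_rot: [179.8, -0.8, 89.4]
ft_force: [-10.2, 10.4, 29.9]
gripper_width: 0.253
```

{"fn": "step_arm", "kwargs": {"plan": "0 0 -0.004 0;0 0 -0.004 0;0 0 -0.004 0;0 0 -0.003 0;0 0 0 0;0 0 0 0", "force": 20}}

```text
time_s: 13.48
position: [0.5657, 0.1787, 0.1033]
ee_rot: [179.0, -1.5, 89.5]
ft_force: [-10.9, 16.8, 52.3]
gripper_width: 0.249
```

{"fn": "step_arm", "kwargs": {"plan": "0 0 0.006 0;0 0 0.006 0;0 0 0 0"}}

```text
time_s: 13.85
position: [0.5609, 0.1591, 0.1048]
ee_rot: [-180.0, 0.1, 88.9]
ft_force: [0.8, 0.6, -2.0]
gripper_width: 0.154
```

{"fn": "step_arm", "kwargs": {"plan": "0 0 0 0;0 0 0 0;0 0 0 0", "jaw": 0.027}}

```text
time_s: 14.22
position: [0.5609, 0.1606, 0.1051]
ee_rot: [-180.0, -0.0, 89.0]
ft_force: [-1.0, -0.6, -0.0]
gripper_width: 0.315
```

```bash
python3 - <<'E'
from h import *
s=ctrl.sense();print(s["position"],s["gripper_width"],s["ft_force"])
p,P,T=snap("side")
p2,P2,T2=snap("scene")
o=np.hstack([p[110:310,180:380],p2[120:320,220:420]]);cv2.imwrite("pics/c6.png",cv2.resize(o,(800,400),interpolation=2)[:,:,::-1])
E
```

```text
[0.56086402 0.16055266 0.10509631] 0.3151670861237384 [-1.00453041 -0.56915186 -0.00654163]
```

View pics/c6.png

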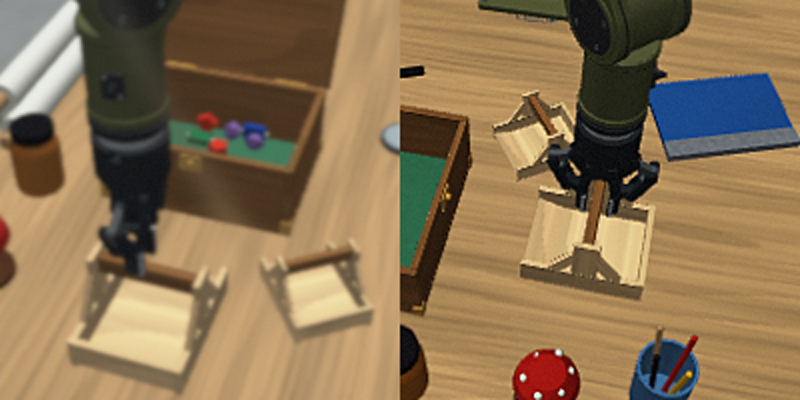

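The tote now stands flat on the table, empty (right view px (590,245)), and the six pieces are in the chest (left view px (200–265, 120–145)). I let go and move over the lid edge.

{"fn": "step_arm", "kwargs": {"plan": "0 0 0 0;0 0 0 0;0 0 0.03 0;0 0 0.055 0;0 0 0.06 0;0 0 0.06 0;0 -0.01 0.06 0;0 -0.03 0.03 0", "jaw": 0.0854}}

```text
time_s: 15.32
position: [0.5613, 0.1227, 0.4042]
ee_rot: [179.7, -0.2, 89.2]
ft_force: [0.2, 0.2, -0.4]
gripper_width: 1.002
```

{"fn": "step_arm", "kwargs": {"plan": "0.001 -0.06 0 0;0.001 -0.06 0 0;0.001 -0.06 0 0;0.001 -0.06 0 0;0.001 -0.06 0 0;0 -0.06 0 0;0 -0.06 0 0;0 -0.02 0 0"}}

```text
time_s: 16.32
position: [0.5641, -0.3249, 0.3994]
ee_rot: [-179.9, 0.1, 88.6]
ft_force: [0.7, 0.5, -0.7]
gripper_width: 1.002
```

{"fn": "step_arm", "kwargs": {"plan": "0 0 0 0;0 0 0 0"}}

```text
time_s: 16.58
position: [0.5666, -0.3166, 0.4005]
ee_rot: [180.0, -0.1, 89.2]
ft_force: [0.7, 0.5, -0.7]
gripper_width: 1.001
```

```bash
python3 - <<'E'
from h import *
s=ctrl.sense();print(s["position"],s["ee_rot"],s["joint_positions"])
p,P,T=snap("wrist","w2"); np.savez("pics/w2",P=P)
Q=P.reshape(-1,3);Q=Q[~np.isnan(Q[:,0])]
for z0 in np.arange(.1,.28,.01):
    a=Q[(abs(Q[:,0]-.566)<.09)&(Q[:,1]<-.2)&(Q[:,2]>z0)&(Q[:,2]<z0+.01)]
    if len(a)>5: print(round(z0,2),len(a),np.percentile(a[:,1],[2,50,98]).round(3))
b=Q[(Q[:,2]>.255)&(Q[:,2]<.275)&(Q[:,1]<-.3)];print(cv2.minAreaRect(b[:,:2].astype(np.float32)))
for t in ["chest_mouth","lid_edge"]: print(t,look("wrist",t,T))
# tote check from scene
p,P,T=snap("scene");Q=P.reshape(-1,3);Q=Q[~np.isnan(Q[:,0])]
a=Q[(abs(Q[:,0]-.56)<.11)&(abs(Q[:,1]-.16)<.12)&(Q[:,2]>.09)]
print("tote top",cv2.minAreaRect(a[:,:2].astype(np.float32)),np.percentile(a[:,2],[50,98]))
E
```

```text
[ 0.56656583 -0.31659319  0.40050099] [ 1.79976841e+02 -1.16897030e-01  8.91903164e+01] [ 36.62116526  34.86350467 -23.21370732  69.24608056  13.17450763
  78.43890802 103.73577728]
0.1 3609 [-0.261 -0.244 -0.217]
0.11 1862 [-0.269 -0.237 -0.229]
0.12 663 [-0.276 -0.272 -0.268]
0.13 716 [-0.283 -0.279 -0.274]
0.14 764 [-0.289 -0.285 -0.281]
0.15 826 [-0.296 -0.292 -0.288]
0.16 876 [-0.302 -0.298 -0.294]
0.17 968 [-0.309 -0.305 -0.301]
0.18 1015 [-0.316 -0.311 -0.307]
0.19 1127 [-0.322 -0.318 -0.314]
0.2 963 [-0.327 -0.324 -0.32 ]
0.24 1189 [-0.361 -0.357 -0.353]
0.25 3692 [-0.355 -0.346 -0.325]
0.26 3242 [-0.342 -0.333 -0.327]
((0.563413143157959, -0.33703383803367615), (0.026255467906594276, 0.26042839884757996), 88.85762786865234)
chest_mouth [(0.89, [0.553, -0.242, 0.11])]
lid_edge [(0.55, [0.549, -0.312, 0.193]), (0.33, [0.354, -0.28, 0.01])]
tote top ((0.55738765001297, 0.15976354479789734), (0.032972052693367004, 0.13174130022525787), 88.5575942993164) [0.10287179 0.10664419]
```

View pics/w2.png

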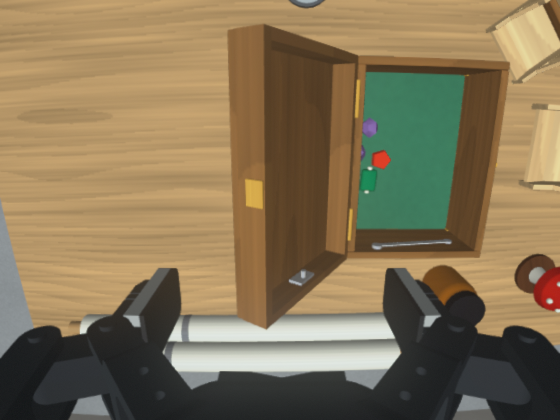

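The wrist view shows the lid edge (cols 230–330) between the fingers, with the lid plane rising from a hinge line that depth puts at y ≈ -0.227. Outer corner ≈ (-0.361, 0.244), inner corner ≈ (-0.331, 0.264). I straddle the edge.

{"fn": "step_arm", "kwargs": {"plan": "-0.003 -0.016 -0.03 0;0 0 -0.05 0;0 0 -0.045 0;0 0 -0.03 0;0 0 -0.02 0;0 0 -0.012 0;0 0 0 0"}}

```text
time_s: 17.65
position: [0.5628, -0.3349, 0.2129]
ee_rot: [-179.9, -0.0, 89.0]
ft_force: [0.3, -0.8, 1.5]
gripper_width: 1.001
```

{"fn": "step_arm", "kwargs": {"plan": "0 0 0 0;0 0 0 0;0 0 0 0", "jaw": 0.066, "force": 20}}

```text
time_s: 18.02
position: [0.5631, -0.3356, 0.214]
ee_rot: [179.9, 0.0, 89.0]
ft_force: [-0.0, 0.1, -0.2]
gripper_width: 0.773
```

{"fn": "step_arm", "kwargs": {"plan": "0 0.008 0 0;0 0.007 0.006 0;0 0.007 0.006 0;0 0.008 0.007 0;0 0.008 0.005 0;0 0.008 0.005 0;0 0.009 0.005 0;0 0 0 0"}}

```text
time_s: 19.02
position: [0.5634, -0.2792, 0.2479]
ee_rot: [179.9, -0.0, 89.1]
ft_force: [0.8, 0.1, 0.2]
gripper_width: 0.771
```

```bash
cat > lid.py <<'E'
from h import *
s=ctrl.sense();print(s["position"].round(4),s["gripper_width"],s["ft_force"].round(1))
def ang(n):
    p,P,T=snap(n); Q=P.reshape(-1,3);Q=Q[~np.isnan(Q[:,0])]
    # inner panel / inside region on either side of gripper: y-z line fits
    a=Q[(Q[:,0]>.45)&(Q[:,0]<.68)&(abs(Q[:,0]-.563)>.06)&(Q[:,1]<-.1)&(Q[:,1]>-.4)&(Q[:,2]>.15)&(Q[:,2]<.26)]
    v=cv2.fitLine(a[:,1:].astype(np.float32),cv2.DIST_HUBER,0,.002,.01).ravel()
    th=np.arctan2(v[1],v[0])%np.pi
    r=np.abs((a[:,1]-v[2])*v[1]-(a[:,2]-v[3])*v[0])
    print(n,len(a),"theta",th,"resid",np.median(r),"at",v[2:],"y of line at z.105",v[2]+(.105-v[3])*v[0]/v[1])
    return p
E
python3 - <<'E'
from lid import *
for n in("scene","side"): ang(n)
E
```

```text
[ 0.5634 -0.2792  0.2479] 0.7710142894101847 [0.8 0.1 0.2]
scene 729 theta 1.8580434 resid 0.0010911707987320707 at [-0.2799857   0.19306369] y of line at z.105 -0.25397018
side 1626 theta 1.8549519 resid 0.001821259225930929 at [-0.28535578  0.2063583 ] y of line at z.105 -0.2557532
```

{"fn": "step_arm", "kwargs": {"plan": "0 0 0 0;0 0.006 0.004 0;0 0.007 0.004 0;0 0.007 0.003 0;0 0.009 0.003 0;0 0.009 0.002 0;0 0.009 0.002 0;0 0 0 0", "jaw": 0.055}}

```text
time_s: 20.12
position: [0.5632, -0.2321, 0.2656]
ee_rot: [180.0, -0.0, 89.1]
ft_force: [-0.1, -1.0, 0.4]
gripper_width: 0.643
```

```bash
python3 - <<'E'
from lid import *
for n in("scene","side"): ang(n)
E
```

```text
[ 0.5632 -0.2321  0.2656] 0.6431514109635025 [-0.1 -1.   0.4]
scene 298 theta 1.5775048 resid 0.0007549991926660019 at [-0.2527271  0.1891984] y of line at z.105 -0.25216225
side 1444 theta 1.561653 resid 0.0017517782521799376 at [-0.2540029   0.20675677] y of line at z.105 -0.25493333
```

{"fn": "step_arm", "kwargs": {"plan": "0 0.003 0.001 0;0 0.006 0.001 0;0 0.006 0.001 0;0 0.006 0 0;0 0.005 0 0;0 0.004 0 0;0 0.002 0 0;0 0 0 0", "jaw": 0.048}}

```text
time_s: 21.22
position: [0.5629, -0.2013, 0.2683]
ee_rot: [-180.0, -0.0, 89.0]
ft_force: [-0.2, -0.8, -0.0]
gripper_width: 0.564
```

{"fn": "step_arm", "kwargs": {"plan": "0 0 0 0;0 0 0 0;0 0 0 0;0 0 0 0;0 0 0 0", "jaw": 0.0, "force": 20}}

```text
time_s: 21.85
position: [0.5629, -0.2018, 0.2685]
ee_rot: [180.0, 0.0, 89.0]
ft_force: [-1.5, 0.0, 4.3]
gripper_width: 0.475
```

```bash
python3 - <<'E'
from lid import *
for n in("scene","side"): ang(n)
E
```

```text
[ 0.5629 -0.2018  0.2685] 0.47470843736166735 [-1.5  0.   4.3]
scene 27 theta 1.343391 resid 0.00034299322687541926 at [-0.2386205  0.1681664] y of line at z.105 -0.25323772
side 1263 theta 1.3321439 resid 0.001609536090355036 at [-0.23063213  0.20680207] y of line at z.105 -0.25539947
```

{"fn": "step_arm", "kwargs": {"plan": "0 0.002 0 0;0 0.003 0 0;0 0 0 0;0 0 0 0;0 0 0 0"}}

```text
time_s: 22.58
position: [0.5629, -0.1989, 0.2682]
ee_rot: [180.0, 0.2, 88.9]
ft_force: [0.8, -5.5, 1.7]
gripper_width: 0.474
```

```bash
python3 - <<'E'
from lid import *
a=ang("side"); b=ang("scene"); print(ctrl.sense()["qd"].round(2))
p,P,T=snap("scene");Q=P.reshape(-1,3);Q=Q[~np.isnan(Q[:,0])]
t=Q[(abs(Q[:,0]-.56)<.11)&(abs(Q[:,1]-.16)<.12)&(Q[:,2]>.09)]
print("tote top",cv2.minAreaRect(t[:,:2].astype(np.float32)),np.percentile(t[:,2],[50,98]))
for n in["jar","pencil_cup","mushroom","notebook","magnifier"]: print(n,look("scene",n,T)[:1])
o=np.hstack([a[60:360,150:500],b[100:400,50:400]]);cv2.imwrite("pics/c8.png",o[:,:,::-1])
E
```

```text
[ 0.5629 -0.1989  0.2682] 0.4736699947834119 [ 0.8 -5.5  1.7]
side 1248 theta 1.3131639 resid 0.0015440894031808613 at [-0.22898385  0.20683332] y of line at z.105 -0.2558157
scene 20 theta 1.2937429 resid 0.0003986702661444842 at [-0.23845898  0.16397706] y of line at z.105 -0.2552301
[ 0.03  0.   -0.02 -0.07 -0.03  0.07 -0.02]
tote top ((0.5570769309997559, 0.15973873436450958), (0.03365189582109451, 0.13138119876384735), 88.25875854492188) [0.10290697 0.10696885]
jar [(0.93, [0.803, -0.038, 0.096])]
pencil_cup [(0.73, [0.75, 0.274, 0.064])]
mushroom [(0.74, [0.801, 0.139, 0.08])]
notebook [(0.83, [0.287, 0.327, 0.015])]
magnifier [(0.77, [0.302, -0.241, 0.009])]
```

View pics/c8.png

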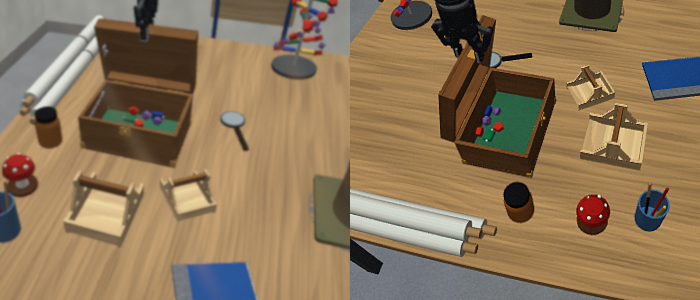

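The lid stands at about 1.31 rad in the grip, the pieces are in the chest and the tote stands upright by itself. I let it settle, then hand in.

{"fn": "step_arm", "kwargs": {"plan": "0 0 0 0;0 0 0 0;0 0 0 0;0 0 0 0"}}

```text
time_s: 23.48
position: [0.5629, -0.1988, 0.2682]
ee_rot: [180.0, 0.2, 88.9]
ft_force: [-0.5, -6.3, 1.2]
gripper_width: 0.472
```

```bash
python3 - <<'E'
from lid import *
ang("side"); print(ctrl.finish_job())
E
```

```text
[ 0.5629 -0.1988  0.2682] 0.472374294786731 [-0.5 -6.3  1.2]
side 1248 theta 1.3151445 resid 0.0016067390778261824 at [-0.22902787  0.20667364] y of line at z.105 -0.25560242
the job is handed in; nothing more can be done
None
```

I tipped all six pieces into the chest by tilting the tote over the front rim. The empty tote stands upright on the table, and the lid is held in the grip at its balance point. I handed the job in at about 23.5 s of the 72 s allowed; the system reports no verdict.

- **Lid:** the last readings put it at 1.315 rad from the side camera and 1.294 from the scene camera, against a target of 1.31 ± 0.07. The scene figure rests on only 20 depth points. The fingers stopped on the lid at a 40 mm opening with the grip set to 20 N. The wrist force was steady at about 6 N.
- **Pieces:** all six show on the chest floor in the last picture.
- **Tote:** it stands level at about (0.557, 0.160), let go, roughly 8 cm clear of the chest.
- **Bystanders:** detections of four of the five agree with the start to within about 7 mm. The magnifier read 13 mm off. It looks unmoved in the pictures and nothing went near it, so I take that as detector error.

One thing went less smoothly than planned. After pouring, the tote stayed tilted about 30° in the fingers, and pressing it onto the table peaked at about 52 N at the wrist (limit 120 N). It then snapped level when I eased off, so it was set down a bit abruptly.

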